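Slide a scored tile out to its snap line

TASK

The sea-green wall tile on the galvanized cart has been scored to be snapped down to a coaster. Push it with the fingertips across the cart top toward the cart's open edge on the robot's left, until its dark score line lies right over that edge along its whole length and the short offcut sticks out beyond, with the tile lying flat. Only slide it, never lift or tip it; leave everything else on the cart where it is, and let go of the tile when it is in place.

Things in the scene. Friction and masses are not known exactly. Their poses are not given: they have to be found in the camera images.
- cart: fixed galvanized cart before the robot; flat top at height 0. Origin on the top at the middle of its open end, the lipless straight 550 mm edge on the robot's left. x runs along this edge away from the robot, y outward over it, z up; the top covers x -275 to 275, y -900 to 0 mm, its edges 35 mm deep. At y below -720 stand a carton, a lamp (240 mm tall) and an upstand with a tool rail
- tile: sea-green glazed wall tile on a terracotta body, loose and flat on the cart: 108 (its x) x 152 (its y) x 7 mm, about 0.26 kg. Origin at the centre of its underside, z up. A dark 3 mm wide score line crosses it at y = +31 mm, 45 mm from its +y (offcut) end. At the start that end faces the open edge, turned up to about 20 degrees, nothing overhanging. Ordinary friction; it stays where left
- score_near (a point): the end of the score line nearer the robot, on the tile's top face: tile x = -54, y = +31, z = 7 mm
- score_far (a point): the end of the score line farther from the robot, on the tile's top face: tile x = +54, y = +31, z = 7 mm
- organizer: clear plastic bead organizer box with coloured beads, 120 x 210 x 39 mm; loose on the cart, to be left alone. Origin on its underside, at the centre.
- spool: yellow spool standing upright, 64 mm across, 60 mm tall; loose on the cart, to be left alone. Origin on its underside, at the centre.
- glue: white glue bottle with blue label and orange cap, 44 mm across, 115 mm tall; loose on the cart, to be left alone. Origin on its underside, at the centre.
- jar: amber glass jar with steel lid, 56 mm across, 65 mm tall; loose on the cart, to be left alone. Origin on its underside, at the centre.
- square: small try square lying flat: dark wooden stock 18 x 100 x 14 mm, steel blade 150 x 30 x 3 mm; loose on the cart, to be left alone. Origin on its underside, 40 mm from the middle of the stock, toward the blade's tip.
- scriber: red-handled tile scriber lying flat, 13 mm thick, about 150 mm long; loose on the cart, to be left alone. Origin on its underside, at the centre.
- coaster: finished coaster: white and blue square tile on cork, 100 x 100 x 10 mm, lying flat; loose on the cart, to be left alone. Origin on its underside, at the centre.

How it is judged:
At the end, for the whole second after the job is handed in: Both ends of the score line are within 5 mm of the vertical plane of the cart's open edge, both on the cart's 550 mm edge, and the tile lies flat on the cart top (within 2 degrees and 3 mm), at rest (y of score_near in the frame of cart between -0.005 and 0.005 m and y of score_far in the frame of cart between -0.005 and 0.005 m and x of score_near in the frame of cart above -0.275 m and x of score_far in the frame of cart below 0.275 m and angle between tile's own z axis and vertical below 0.035 rad and height (world z) of tile between -0.003 and 0.003 m and linear speed of tile below 0.01 m/s); the robot touches nothing.
It fails at once if the tile is pushed with the arm or the gripper's body instead of the fingers (contact force between the arm and tile above 2 N).
It fails at once if the tile is lifted off the cart top, tipped up or tipped over the edge (height (world z) of tile above 0.008 m or height (world z) of tile below -0.008 m or angle between tile's own z axis and vertical above 0.1 rad).
It fails at once if one of the other things on the cart is moved more than 15 mm (distance of any of organizer, spool, glue, jar, square, scriber, coaster from where it was at the start of the episode above 0.015 m).
It also fails if it takes over 43 s, if anything falls off the work surface, if the arm or the gripper's body presses on something with over 40 N, if the wrist force passes 120 N, or if a joint passes its speed limit or range.

ROBOT

A 6-joint arm with a two-finger parallel gripper is mounted at the origin on the work surface. World frame = base frame: x ahead of the robot, y to its left, z up, the work surface at z = 0. Lengths are in m, angles in rad, forces in N, time in s.
With the tool pointing down it reaches from about 0.275 to 0.85 m from the base axis. Payload 19 kg.
Tool frame: the origin (TCP) lies midway between the tips of the shut fingers; the grasp point (between the pads) lies 19 mm behind it; x points along the fingers, y is the direction in which the jaws open and shut, and the axes are right-handed (so a half turn about x gives the same grasp; the last joint's range is limited). The gripper opens to 85 mm and grips with 20 to 120 N. Pads are 22 mm wide; open, the fingers measure 114 mm over their backs; the gripper's body (76 mm by 85 mm) begins 54 mm behind the grasp point. The pads swing forward as they close: fully open they stand 13 mm farther back than shut.
Start: joints at [-1.466, 0.15, 1.437, -0, 1.554, -0.134], TCP at [0.136, -0.559, 0.231] pointing down, gripper open.
Joint ranges: [-2.8, 2.8], [-0.68, 2.1], [0.12, 2.68], [-1.39, 4.53], [0.16, 2.79], [-2.81, 2.81]. Speed limits (rad/s): [1.89, 1.89, 2.22, 3.01, 3.01, 3.01].

INTERFACE

Orientations are given as a unit quaternion [w, x, y, z].
In Python, from plant import state, camera, camera_params, finish_job gives the robot as it stands. The module is installed in compiled form; this text tells all that it offers.
- The arm moves only by the tool step_arm, never from a script. Its argument "targets" is a list of rows, each an object of numbers: "ax", "ay", "az": the turn, a rotation vector about the tool's x, y, z in rad; "x", "y", "z": the shift along the tool's x, y, z in cm; "grip": the opening, from -1 (shut) to 1 (fully open). A call has 1 to 5 rows; each row is the pose to reach, as a shift and turn from the pose measured when the call began, along the tool's axes at that moment; what a row does not reach only later rows make up. A row lasts 1/8 s, in which the tool goes at most 62.5 mm and 10.7 degrees, less where a joint would pass 70% of its speed; a pose out of reach is approached as far as the arm can. A call with a gripper value outside its range is refused whole. The fingers move at their own pace and stop on an object; the grip force is fixed at half the most. Time passes only in rows, so rows that repeat a pose let the fingers close. It gives the time, the measured TCP pose, the force and the opening at its end, in the units of the state.
- state(): the state, without advancing time (a new reading comes with each control period).
- camera(name): name is "scene" or "side" or "wrist"; returns the picture (400x640x3 uint8, red, green, blue); there is no depth.
- camera_params(name): a dict with "fx", "fy", "cx", "cy" (pixels), "origin" and "orientation" of the camera in the world. Camera axes: x right, y up, looking along -z (the intrinsics and any distortion apply to the point x, -y, -z); pixel columns grow to the right and rows downward; lengths in m; the calibration is good to about 2 mm. A picture is of the moment at which its call begins: read the wrist's pose just before it. camera_params takes no time and is no camera call; for the wrist camera it gives the pose at the moment of the call.
- finish_job(): hands the job in, once; it reports no verdict.
The state is a dict: "time": time; "q": joint angles; "qd": joint speeds; "tau": joint torques, N m; "tool_pos": TCP position; "tool_rot": TCP orientation; "wrist_force": force on the tool from outside, world axes, zero at the start; "moment": the same for the moment, N m; "finger_gap": finger opening in m.
Only numpy, scipy, OpenCV 4.12 (cv2) and the standard library are available. Lean on these libraries where they do the work, as an engineer would, in place of code of your own. Each camera call takes 0.05 s, during which the arm holds its last target.

## Working session

There is one attempt and no reset: what is moved stays moved. The work goes in short steps, Python scripts to look and compute and a tool call to move; the robot and the scene stay as the last step left them, time stands still between calls to the robot, and variables do not carry over. Pictures are saved under pics/ and viewed, and the job is handed in when it is done.

Besides the shell and the picture viewer there is one more tool, called in YAML: its name, and indented under it one key for each argument. step_arm: Moves the arm, as the interface text tells. Its arguments: {"type":"object","properties":{"targets":{"type":"array"}},"required":["targets"]}

```bash
mkdir -p pics; python3 - <<'E'
from plant import *
import cv2
s=state();print(s['time'],s['tool_pos'],s['tool_rot'],s['finger_gap'])
for n in("scene","side","wrist"):
    im=camera(n);cv2.imwrite(f"pics/{n}0.png",im[:,:,::-1]);print(n,camera_params(n))
E
```

```text
0.0 [ 0.13594552 -0.55845179  0.23069416] [ 0.08380142  0.7020829   0.08464271 -0.70206306] 0.0852029842933388
scene {'fx': 446.0644749830039, 'fy': 446.0644749830039, 'cx': 317.5102080506523, 'cy': 192.10357017114777, 'origin': array([1.13080282, 0.24288489, 0.90338264]), 'orientation': array([0.47274942, 0.15515469, 0.27992332, 0.8210225 ])}
side {'fx': 384.6153153762235, 'fy': 384.6153153762235, 'cx': 315.5551517625624, 'cy': 200.9684367925422, 'origin': array([ 0.24292971, -0.63544029,  0.6322358 ]), 'orientation': array([ 0.88787344,  0.38492379, -0.10313069, -0.22995323])}
wrist {'fx': 340.39619319575763, 'fy': 340.39619319575763, 'cx': 321.79647940292926, 'cy': 194.89651843380673, 'origin': array([ 0.19969397, -0.54270225,  0.3729762 ]), 'orientation': array([ 0.77961634, -0.10313947,  0.08283539, -0.61212655])}
```

View pics/scene0.png

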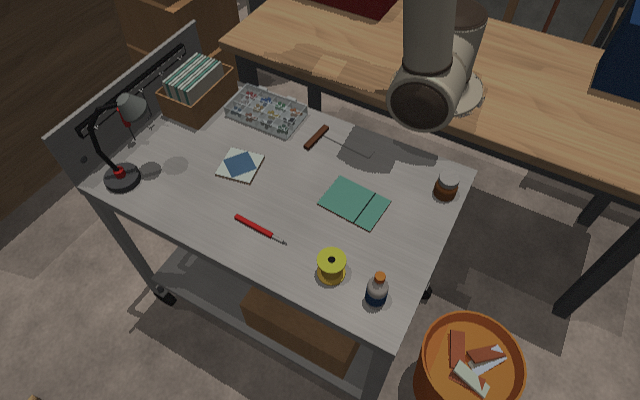

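View pics/side0.png

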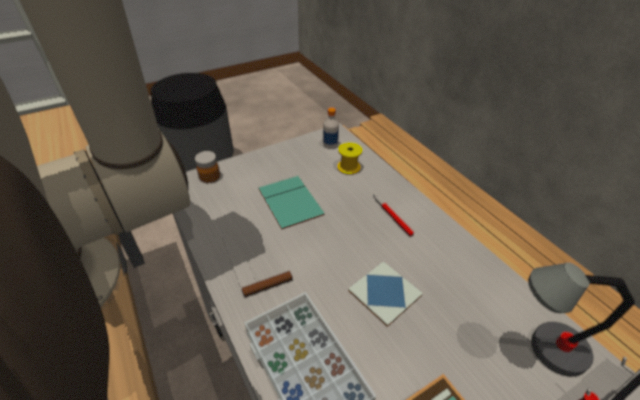

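View pics/wrist0.png

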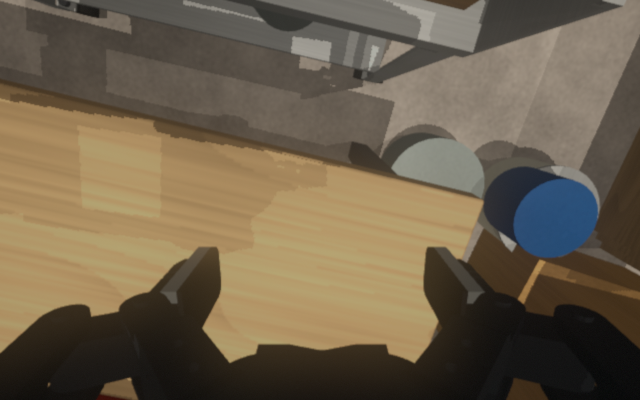

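```bash
cat > h.py <<'E'
import numpy as np,cv2
from scipy.spatial.transform import Rotation as R
from plant import *
def ray(P,u,v):
    u=np.atleast_1d(np.asarray(u,float));v=np.atleast_1d(np.asarray(v,float))
    d=np.stack([(u-P['cx'])/P['fx'],-(v-P['cy'])/P['fy'],-np.ones_like(u)],1)
    return R.from_quat(P['orientation'],scalar_first=True).apply(d)
def onz(P,pts,z):
    pts=np.asarray(pts,float).reshape(-1,2);d=ray(P,pts[:,0],pts[:,1]);o=P['origin']
    return o+d*((z-o[2])/d[:,2])[:,None]
def tilemask(im):
    h=cv2.cvtColor(im,cv2.COLOR_RGB2HSV)
    m=cv2.inRange(h,(70,70,50),(92,255,255))
    return m
def proj(P,X):
    c=R.from_quat(P['orientation'],scalar_first=True).inv().apply(np.asarray(X)-P['origin'])
    return np.stack([P['cx']-P['fx']*c[:,0]/c[:,2],P['cy']+P['fy']*c[:,1]/c[:,2]],1)
E
python3 - <<'E'
from h import *
for n,e in(("scene",[(473,168),(440,245),(404,320),(385,360)]),("side",[(190,183),(340,130)])):
    P=camera_params(n);im=cv2.imread(f"pics/{n}0.png")[:,:,::-1].copy()
    m=tilemask(im);k,l,st,_=cv2.connectedComponentsWithStats(m)
    print(st)
    m=cv2.morphologyEx(m,cv2.MORPH_CLOSE,np.ones((7,7)))
    c=max(cv2.findContours(m,0,1)[0],key=cv2.contourArea)
    a=cv2.approxPolyDP(c,6,True).reshape(-1,2);w=onz(P,a,.007)
    print(n,a.tolist(),w.round(4).tolist(),np.linalg.norm(np.diff(w,axis=0,append=w[:1]),axis=1))
    print(onz(P,e,0).round(3))
    v=cv2.resize(im[120:400,300:500] if n=="scene" else im[100:240,160:400],None,fx=2.5 if n=="scene" else 3,fy=2.1 if n=="scene" else 3,interpolation=2)
    cv2.imwrite(f"pics/z{n}.png",v[:,:,::-1])
E
```

```text
[[     0      0    640    400 253653]
 [   165     53     36     31     90]
 [   174     58     35     30     89]
 [   183     60     35     32     93]
 [   168     91      1      1      1]
 [   176     91      1      1      1]
 [   170     95      1      1      1]
 [   178     97      1      2      2]
 [   185     96      1      1      1]
 [   186     98      1      1      1]
 [   186    100      1      1      1]
 [   187    103      1      1      1]
 [   279    102      2      3      3]
 [   282    105      1      1      1]
 [   318    176     73     55   2062]]
scene [[339, 176], [318, 203], [369, 230], [390, 201]] [[0.472, -0.0881, 0.007], [0.574, -0.0917, 0.007], [0.5819, 0.0529, 0.007], [0.4795, 0.0603, 0.007]] [0.10202372 0.14485199 0.10271013 0.14853615]
[[0.267 0.203 0.   ]
 [0.532 0.213 0.   ]
 [0.74  0.213 0.   ]
 [0.834 0.214 0.   ]]
[[     0      0    640    400 254121]
 [   260    177     63     50   1849]
 [   275    354      1      1      1]
 [   277    355      1      1      1]
 [   280    355      2      1      2]
 [   271    363      3      2      4]
 [   276    363      2      3      3]
 [   274    367      1      2      2]
 [   276    368      1      2      2]
 [   273    370      1      1      1]
 [   449    397      6      3     14]]
side [[297, 177], [260, 188], [281, 226], [322, 213]] [[0.5752, 0.0484, 0.007], [0.4757, 0.0544, 0.007], [0.4657, -0.0868, 0.007], [0.5661, -0.0953, 0.007]] [0.09967398 0.14158507 0.10073679 0.14398169]
[[0.331 0.165 0.   ]
 [0.793 0.191 0.   ]]
```

View pics/zscene.png

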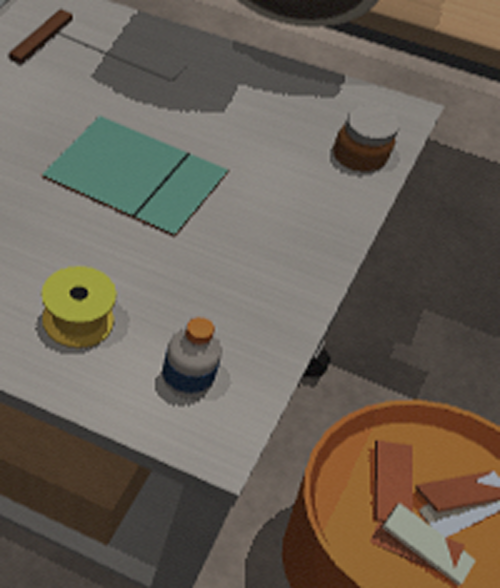

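View pics/zside.png

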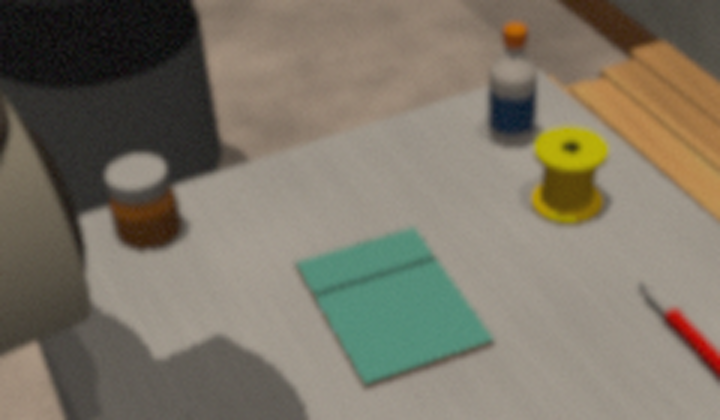

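```bash
cat >> h.py <<'E'
def edgepts(P,im,a,b,n=40,half=8,sign=None):
    "strongest step along normals between world-proj'd endpoints a,b (pixels)"
    g=cv2.GaussianBlur(cv2.cvtColor(im,cv2.COLOR_RGB2GRAY).astype(np.float32),(0,0),1.0)
    a=np.array(a,float);b=np.array(b,float);t=(b-a)/np.linalg.norm(b-a);nn=np.array([-t[1],t[0]])
    s=np.arange(-half,half+.01,.25);out=[]
    for f in np.linspace(0,1,n):
        p=a+(b-a)*f;q=p+s[:,None]*nn
        v=cv2.remap(g,q[:,0].astype(np.float32)[None],q[:,1].astype(np.float32)[None],1)[0]
        d=np.gradient(v); i=np.argmax(np.abs(d) if sign is None else sign*d)
        out.append([*q[i],d[i]])
    return np.array(out)
def fitline(w):
    w=w[:,:2]; keep=np.ones(len(w),bool)
    for _ in range(5):
        p=np.polyfit(w[keep,0],w[keep,1],1);r=w[:,1]-np.polyval(p,w[:,0]);keep=np.abs(r)<max(.0015,2*np.median(np.abs(r)))
    return p,keep.sum(),r[keep].std()
E
python3 - <<'E'
from h import *
for n,a,b in(("scene",(474,176),(397,350)),("side",(200,181),(318,138))):
    P=camera_params(n);im=cv2.imread(f"pics/{n}0.png")[:,:,::-1].copy()
    e=edgepts(P,im,a,b);w=onz(P,e[:,:2],0)
    print(n,np.c_[e,w[:,:2]].round(3)[::5]);print(fitline(w))
    # score line: dark px within hull of tile
    m=tilemask(im);m=cv2.morphologyEx(m,cv2.MORPH_OPEN,np.ones((2,2)))
    mc=cv2.morphologyEx(m,cv2.MORPH_CLOSE,np.ones((7,7)))
    c=max(cv2.findContours(mc,0,1)[0],key=cv2.contourArea)
    hm=np.zeros_like(m);cv2.drawContours(hm,[c],-1,255,-1);hm=cv2.erode(hm,np.ones((3,3)))
    g=cv2.cvtColor(im,cv2.COLOR_RGB2GRAY).astype(float);med=np.median(g[hm>0])
    y,x=np.where((hm>0)&(g<med*.8));wt=onz(P,np.c_[x,y],.007)
    print("score",len(x),x.min(),x.max(),wt[:,:2].min(0),wt[:,:2].max(0),fitline(wt))
    r=cv2.minAreaRect(onz(P,c.reshape(-1,2),.007)[:,:2].astype(np.float32));print(r)
E
```

```text
scene [[4.74457e+02 1.76202e+02 2.99900e+00 2.92000e-01 2.16000e-01]
 [4.64585e+02 1.98510e+02 7.21500e+00 3.74000e-01 2.18000e-01]
 [4.54485e+02 2.20717e+02 7.32400e+00 4.51000e-01 2.19000e-01]
 [4.45070e+02 2.43227e+02 6.43000e+00 5.22000e-01 2.21000e-01]
 [4.34741e+02 2.65332e+02 7.48600e+00 5.88000e-01 2.22000e-01]
 [4.26699e+02 2.88449e+02 6.49000e+00 6.50000e-01 2.27000e-01]
 [4.15226e+02 3.10048e+02 4.56000e+00 7.08000e-01 2.25000e-01]
 [4.05355e+02 3.32356e+02 4.88500e+00 7.63000e-01 2.26000e-01]]
(array([0.02186621, 0.20937214]), np.int64(39), np.float64(0.00045850126623090933))
score 52 354 373 [0.48367703 0.00901961] [0.57693902 0.01747394] (array([-0.06034375,  0.04521329]), np.int64(49), np.float64(0.0010878497144849182))
((0.5279858112335205, -0.013336248695850372), (0.1498490273952484, 0.10567762702703476), 86.57550048828125)
side [[ 2.00257e+02  1.81705e+02  3.22300e+00  3.55000e-01  1.58000e-01]
 [ 2.17097e+02  1.80890e+02  6.59100e+00  3.94000e-01  1.40000e-01]
 [ 2.32567e+02  1.76316e+02  1.11000e-01  4.34000e-01  1.39000e-01]
 [ 2.42646e+02  1.56945e+02  2.61000e-01  4.88000e-01  2.05000e-01]
 [ 2.58116e+02  1.52372e+02 -2.18000e-01  5.33000e-01  2.04000e-01]
 [ 2.72902e+02  1.45919e+02  3.48000e-01  5.82000e-01  2.12000e-01]
 [ 2.88030e+02  1.40407e+02  4.87000e-01  6.32000e-01  2.17000e-01]
 [ 3.03158e+02  1.34894e+02  1.11900e+00  6.84000e-01  2.21000e-01]]
(array([0.25046704, 0.05465741]), np.int64(29), np.float64(0.009594256388494034))
score 10 268 300 [0.47949082 0.01022872] [0.5638916  0.01570167] (array([-0.0557495 ,  0.04230005]), np.int64(10), np.float64(0.0005249888676019189))
((0.5217883586883545, -0.024184316396713257), (0.1474532037973404, 0.10396736115217209), 86.629150390625)
```

```bash
python3 - <<'E'
from h import *
P=camera_params("scene")
for n,p,z in [("jar base",(443,192),0),("jar lid",(448,178),.065),("spool base",(331,275),0),("spool top",(331,258),.06),("glue top",(380,277),.115),("scriber tip",(285,243),0),("sq tip",(372,157),0),("sq stock",(316,137),.014),("coaster",(263,152),0),("orgcorner",(270,135),.02),("carton",(195,60),.1)]:
    print(n,onz(P,[p],z).round(3))
s=state();print(R.from_quat(s['tool_rot'],scalar_first=True).as_matrix().round(3))
E
```

```text
jar base [[0.382 0.163 0.   ]]
jar lid [[0.389 0.164 0.065]]
spool base [[0.726 0.031 0.   ]]
spool top [[0.718 0.025 0.06 ]]
glue top [[0.734 0.142 0.115]]
scriber tip [[ 0.708 -0.103  0.   ]]
sq tip [[ 0.364 -0.045  0.   ]]
sq stock [[ 0.386 -0.208  0.014]]
coaster [[ 0.496 -0.312  0.   ]]
orgcorner [[ 0.448 -0.319  0.02 ]]
carton [[ 0.364 -0.632  0.1  ]]
[[-0.     0.237 -0.972]
 [ 0.001 -0.972 -0.237]
 [-1.    -0.001 -0.   ]]
```

step_arm:
  targets:
    - {"y": -3.2, "z": -4.7, "ax": -0.14, "grip": 0.4}
    - {"y": -6.4, "z": -9.4, "ax": -0.28, "grip": 0.4}
    - {"y": -9.6, "z": -14.1, "ax": -0.42, "grip": 0.4}
    - {"y": -12.8, "z": -18.8, "ax": -0.56, "grip": 0.4}
    - {"y": -16, "z": -23.5, "ax": -0.7, "grip": 0.4}

```text
invalid input at $.targets[0]: expected keys ax, ay, az, x, y, z, grip
```

```bash
cat >> h.py <<'E'
def plan(wp,yaw):
    s=state();M=R.from_quat(s['tool_rot'],scalar_first=True)
    ty=np.array([np.cos(yaw),np.sin(yaw),0]);tx=np.array([0,0,-1.]);T=R.from_matrix(np.stack([tx,ty,np.cross(tx,ty)],1))
    print(s['time'],s['tool_pos'].round(4),'gap',round(s['finger_gap'],4),'F',s['wrist_force'].round(1))
    m=M.as_matrix();print('toolyaw',np.degrees(np.arctan2(m[1,1],m[0,1])).round(2))
    print('shift cm',(M.inv().apply(np.array(wp)-s['tool_pos'])*100).round(2),'rot',(M.inv()*T).as_rotvec().round(4))
E
python3 -c "
from h import *
plan([.525,-.15,.15],.0219)"
```

```text
0.15 [ 0.136  -0.5585  0.2308] gap 0.0855 F [-0.   0.2  0.4]
toolyaw -76.32
shift cm [  8.12 -30.48 -47.46] rot [-1.3539e+00 -7.0000e-04  7.0000e-04]
```

step_arm:
  targets:
    - {"x": 0, "y": -3.2, "z": -4.7, "ax": -0.14, "ay": 0, "az": 0, "grip": 0.4}
    - {"x": 0, "y": -6.4, "z": -9.4, "ax": -0.28, "ay": 0, "az": 0, "grip": 0.4}
    - {"x": 0, "y": -9.6, "z": -14.1, "ax": -0.42, "ay": 0, "az": 0, "grip": 0.4}
    - {"x": 0, "y": -12.8, "z": -18.8, "ax": -0.56, "ay": 0, "az": 0, "grip": 0.4}
    - {"x": 0, "y": -16, "z": -23.5, "ax": -0.7, "ay": 0, "az": 0, "grip": 0.4}

```text
time: 0.78
tool_pos: [0.3273, -0.3459, 0.231]
tool_rot: [0.321, 0.63, 0.322, -0.63]
wrist_force: [0.7, -0.6, -0.4]
finger_gap: 0.0598
```

```bash
python3 -c "
from h import *
plan([.525,-.15,.15],.0219)"
```

```text
0.775 [ 0.3273 -0.3459  0.231 ] gap 0.0598 F [ 0.7 -0.6 -0.4]
toolyaw -35.96
shift cm [  8.11   4.5  -27.46] rot [-6.495e-01 -8.000e-04  3.000e-04]
```

step_arm:
  targets:
    - {"x": 0.5, "y": 0.9, "z": -5.5, "ax": -0.13, "ay": 0, "az": 0, "grip": 0.4}
    - {"x": 1, "y": 1.8, "z": -11, "ax": -0.26, "ay": 0, "az": 0, "grip": 0.4}
    - {"x": 3, "y": 2.7, "z": -16.5, "ax": -0.39, "ay": 0, "az": 0, "grip": 0.4}
    - {"x": 5.5, "y": 3.6, "z": -22, "ax": -0.52, "ay": 0, "az": 0, "grip": 0.4}
    - {"x": 8, "y": 4.5, "z": -27.5, "ax": -0.65, "ay": 0, "az": 0, "grip": 0.4}

```text
time: 1.4
tool_pos: [0.5263, -0.1481, 0.1504]
tool_rot: [0.507, 0.493, 0.507, -0.493]
wrist_force: [0.9, -2.3, 0.4]
finger_gap: 0.0595
```

```bash
python3 -c "
from h import *
plan([.525,-.135,.03],.0219)
P=camera_params('wrist');im=camera('wrist');cv2.imwrite('pics/w1.png',im[:,:,::-1]);print(P)"
```

```text
1.4 [ 0.5263 -0.1481  0.1504] gap 0.0595 F [ 0.9 -2.3  0.4]
toolyaw 1.53
shift cm [12.04 -0.1  -1.3 ] rot [ 0.0049 -0.0006 -0.0003]
{'fx': 340.39619319575763, 'fy': 340.39619319575763, 'cx': 321.79647940292926, 'cy': 194.89651843380673, 'origin': array([ 0.52373582, -0.08158141,  0.29257607]), 'orientation': array([ 0.99127286, -0.13112726, -0.00181002,  0.0134345 ])}
```

View pics/w1.png

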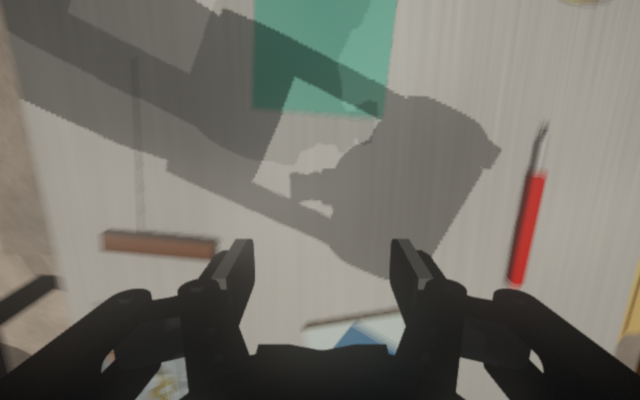

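step_arm:
  targets:
    - {"x": 4, "y": -0.1, "z": -0.4, "ax": 0.005, "ay": 0, "az": 0, "grip": 0.4}
    - {"x": 8, "y": -0.1, "z": -0.8, "ax": 0.005, "ay": 0, "az": 0, "grip": 0.4}
    - {"x": 11.5, "y": -0.1, "z": -1.3, "ax": 0.005, "ay": 0, "az": 0, "grip": 0.4}
    - {"x": 12.5, "y": -0.1, "z": -1.3, "ax": 0.005, "ay": 0, "az": 0, "grip": 0.4}
    - {"x": 13, "y": -0.1, "z": -1.3, "ax": 0.005, "ay": 0, "az": 0, "grip": 0.4}

```text
time: 2.08
tool_pos: [0.527, -0.1303, 0.0172]
tool_rot: [0.506, 0.493, 0.509, -0.492]
wrist_force: [-1.1, -0.4, 0.9]
finger_gap: 0.0599
```

```bash
python3 -c "
from h import *
plan([.525,-.135,.0],.0219)
im=camera('side');cv2.imwrite('pics/s1.png',cv2.resize(im[120:280,200:400],None,fx=3.5,fy=3.5)[:,:,::-1])"
```

```text
2.075 [ 0.527  -0.1303  0.0172] gap 0.0599 F [-1.1 -0.4  0.9]
toolyaw 1.77
shift cm [ 1.72 -0.21  0.47] rot [ 0.0089 -0.0041  0.0017]
```

View pics/s1.png

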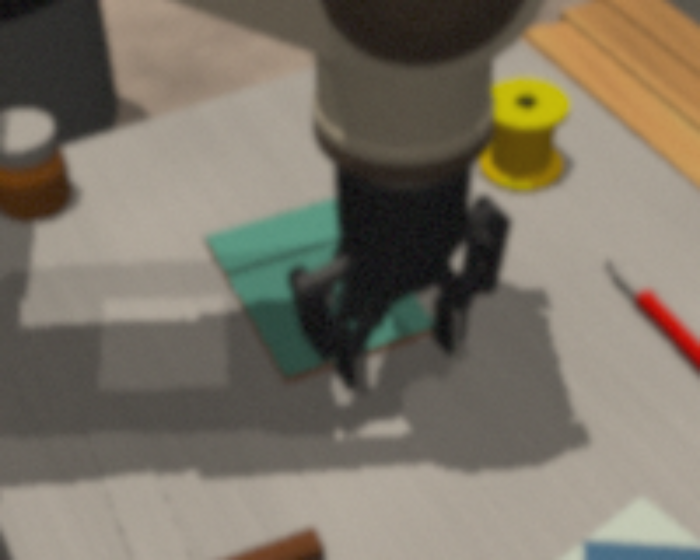

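step_arm:
  targets:
    - {"x": 0.5, "y": -0.2, "z": 0.4, "ax": 0.009, "ay": -0.004, "az": 0.002, "grip": 0.4}
    - {"x": 1, "y": -0.2, "z": 0.4, "ax": 0.009, "ay": -0.004, "az": 0.002, "grip": 0.4}
    - {"x": 1.3, "y": -0.2, "z": 0.4, "ax": 0.009, "ay": -0.004, "az": 0.002, "grip": 0.4}
    - {"x": 1.3, "y": -0.2, "z": 0.4, "ax": 0.009, "ay": -0.004, "az": 0.002, "grip": 0.4}

```text
time: 2.62
tool_pos: [0.5251, -0.1343, 0.0039]
tool_rot: [0.505, 0.495, 0.505, -0.494]
wrist_force: [-0.2, -0.3, -0.1]
finger_gap: 0.0598
```

```bash
python3 -c "
from h import *
plan([.525,-.135,.0],.0219)
im=camera('side');cv2.imwrite('pics/s2.png',cv2.resize(im[180:240,270:350],None,fx=8,fy=8)[:,:,::-1])"
```

```text
2.625 [ 0.5251 -0.1343  0.0039] gap 0.0598 F [-0.2 -0.3 -0.1]
toolyaw 1.24
shift cm [ 0.39 -0.01  0.07] rot [-0.0002 -0.0002 -0.0003]
```

View pics/s2.png

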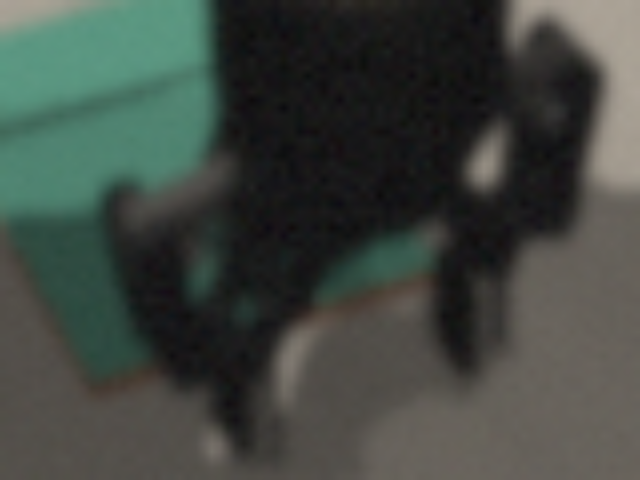

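step_arm:
  targets:
    - {"x": 0.2, "y": 0, "z": 0, "ax": 0, "ay": 0, "az": 0, "grip": 0.4}
    - {"x": 0.4, "y": 0, "z": 0, "ax": 0, "ay": 0, "az": 0, "grip": 0.4}

```text
time: 2.92
tool_pos: [0.5252, -0.1343, 0.0]
tool_rot: [0.506, 0.495, 0.505, -0.494]
wrist_force: [0.4, 0.1, -0.8]
finger_gap: 0.0599
```

step_arm:
  targets:
    - {"x": 0.15, "y": 0, "z": 0, "ax": 0, "ay": 0, "az": 0, "grip": 0.4}
    - {"x": 0.15, "y": 0, "z": 0, "ax": 0, "ay": 0, "az": 0, "grip": 0.4}

```text
time: 3.18
tool_pos: [0.5251, -0.1343, -0.0016]
tool_rot: [0.505, 0.495, 0.505, -0.494]
wrist_force: [-0.7, -0.1, -0.9]
finger_gap: 0.0599
```

step_arm:
  targets:
    - {"x": 0.1, "y": 0, "z": 0, "ax": 0, "ay": 0, "az": 0, "grip": 0.4}
    - {"x": 0.1, "y": 0, "z": 0, "ax": 0, "ay": 0, "az": 0, "grip": 0.4}

```text
time: 3.42
tool_pos: [0.5251, -0.1343, -0.0027]
tool_rot: [0.505, 0.495, 0.505, -0.494]
wrist_force: [0.5, 0.7, 0.0]
finger_gap: 0.0601
```

step_arm:
  targets:
    - {"x": 0.1, "y": 0, "z": 0, "ax": 0, "ay": 0, "az": 0, "grip": 0.4}
    - {"x": 0.1, "y": 0, "z": 0, "ax": 0, "ay": 0, "az": 0, "grip": 0.4}

```text
time: 3.68
tool_pos: [0.525, -0.1343, -0.0038]
tool_rot: [0.505, 0.495, 0.505, -0.494]
wrist_force: [-0.7, -0.9, 0.4]
finger_gap: 0.0595
```

step_arm:
  targets:
    - {"x": 0.1, "y": 0, "z": 0, "ax": 0, "ay": 0, "az": 0, "grip": 0.4}
    - {"x": 0.1, "y": 0, "z": 0, "ax": 0, "ay": 0, "az": 0, "grip": 0.4}

```text
time: 3.92
tool_pos: [0.525, -0.1343, -0.0049]
tool_rot: [0.505, 0.495, 0.505, -0.494]
wrist_force: [0.2, -0.5, -0.1]
finger_gap: 0.0597
```

step_arm:
  targets:
    - {"x": 0.1, "y": 0, "z": 0, "ax": 0, "ay": 0, "az": 0, "grip": 0.4}
    - {"x": 0.1, "y": 0, "z": 0, "ax": 0, "ay": 0, "az": 0, "grip": 0.4}

```text
time: 4.18
tool_pos: [0.5251, -0.1343, -0.0051]
tool_rot: [0.506, 0.495, 0.505, -0.494]
wrist_force: [-5.7, 2.4, 14.6]
finger_gap: 0.0596
```

step_arm:
  targets:
    - {"x": 0.1, "y": 0, "z": 0, "ax": 0, "ay": 0, "az": 0, "grip": 0.4}
    - {"x": 0.1, "y": 0, "z": 0, "ax": 0, "ay": 0, "az": 0, "grip": 0.4}

```text
time: 4.42
tool_pos: [0.5251, -0.1343, -0.0051]
tool_rot: [0.506, 0.495, 0.505, -0.494]
wrist_force: [-7.9, 3.0, 19.5]
finger_gap: 0.0601
```

step_arm:
  targets:
    - {"x": -0.25, "y": 0, "z": 0, "ax": 0, "ay": 0, "az": 0, "grip": 0.4}
    - {"x": -0.25, "y": 0, "z": -1, "ax": 0, "ay": 0, "az": 0, "grip": 0.4}
    - {"x": -0.25, "y": 0, "z": -2, "ax": 0, "ay": 0, "az": 0, "grip": 0.4}
    - {"x": -0.25, "y": 0, "z": -3, "ax": 0, "ay": 0, "az": 0, "grip": 0.4}
    - {"x": -0.25, "y": 0, "z": -4, "ax": 0, "ay": 0, "az": 0, "grip": 0.4}

```text
time: 5.05
tool_pos: [0.5242, -0.0935, -0.0027]
tool_rot: [0.506, 0.494, 0.505, -0.494]
wrist_force: [0.6, -2.1, -0.4]
finger_gap: 0.0597
```

```bash
python3 -c "
from h import *
plan([.523,.06,-.0028],.0219)
im=camera('wrist');cv2.imwrite('pics/w2.png',im[:,:,::-1])"
```

```text
5.05 [ 0.5242 -0.0935 -0.0027] gap 0.0597 F [ 0.6 -2.1 -0.4]
toolyaw 1.28
shift cm [ 1.000e-02  2.200e-01 -1.535e+01] rot [ 0.0004  0.0002 -0.0004]
```

View pics/w2.png

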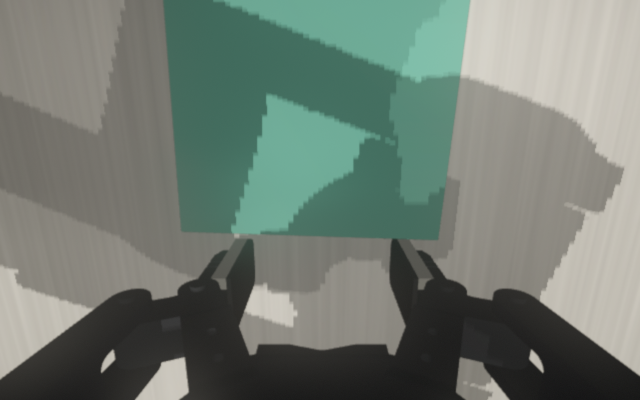

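step_arm:
  targets:
    - {"x": 0, "y": 0, "z": -1.5, "ax": 0, "ay": 0, "az": 0, "grip": 0.4}
    - {"x": 0, "y": 0, "z": -3, "ax": 0, "ay": 0, "az": 0, "grip": 0.4}
    - {"x": 0, "y": 0, "z": -4.5, "ax": 0, "ay": 0, "az": 0, "grip": 0.4}
    - {"x": 0, "y": 0, "z": -6, "ax": 0, "ay": 0, "az": 0, "grip": 0.4}
    - {"x": 0, "y": 0, "z": -7.5, "ax": 0, "ay": 0, "az": 0, "grip": 0.4}

```text
time: 5.72
tool_pos: [0.5224, -0.0165, -0.0027]
tool_rot: [0.506, 0.494, 0.506, -0.494]
wrist_force: [0.2, -1.1, -0.4]
finger_gap: 0.0599
```

step_arm:
  targets:
    - {"x": 0, "y": 0, "z": -1.5, "ax": 0, "ay": 0, "az": 0, "grip": 0.4}
    - {"x": 0, "y": 0, "z": -3, "ax": 0, "ay": 0, "az": 0, "grip": 0.4}
    - {"x": 0, "y": 0, "z": -4.5, "ax": 0, "ay": 0, "az": 0, "grip": 0.4}
    - {"x": 0, "y": 0, "z": -6, "ax": 0, "ay": 0, "az": 0, "grip": 0.4}
    - {"x": 0, "y": 0, "z": -6.5, "ax": 0, "ay": 0, "az": 0, "grip": 0.4}

```text
time: 6.35
tool_pos: [0.5208, 0.0495, -0.0026]
tool_rot: [0.506, 0.494, 0.506, -0.494]
wrist_force: [1.0, -1.0, -0.2]
finger_gap: 0.0596
```

```bash
python3 -c "
from h import *
plan([.523,.103,-.0028],.0219)
im=camera('wrist');cv2.imwrite('pics/w3.png',im[:,:,::-1])
P=camera_params('wrist');import pickle;pickle.dump(P,open('w3.pkl','wb'))
im=camera('scene');cv2.imwrite('pics/c3.png',im[:,:,::-1])
im=camera('side');cv2.imwrite('pics/s3.png',im[:,:,::-1])
"
```

```text
6.35 [ 0.5208  0.0495 -0.0026] gap 0.0596 F [ 1.  -1.  -0.2]
toolyaw 1.35
shift cm [ 0.02  0.34 -5.34] rot [ 0.0017 -0.0004 -0.0002]
```

View pics/w3.png

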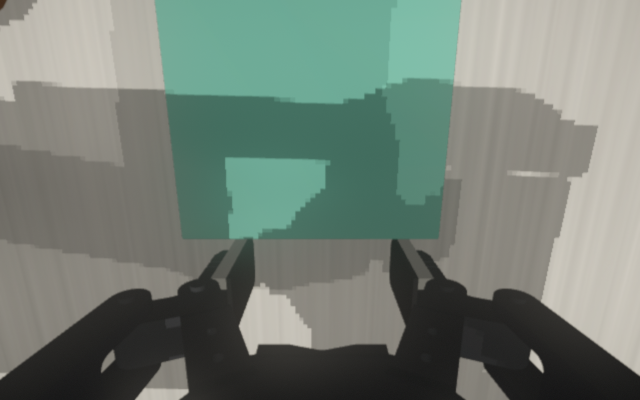

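View pics/c3.png

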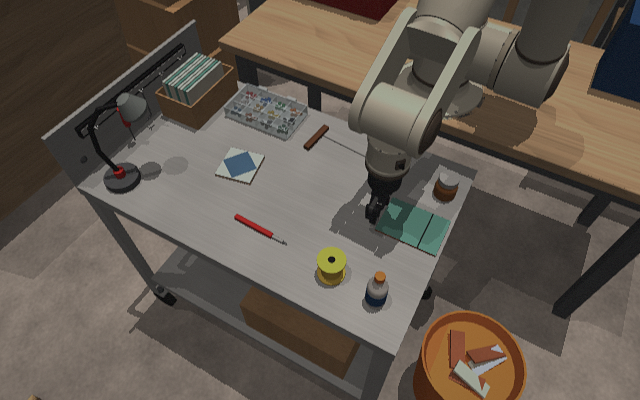

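```bash
cat >> h.py <<'E'
def score(P,im,a,b,half=3):
    "dark ridge between pixel ends a,b"
    g=cv2.GaussianBlur(cv2.cvtColor(im,cv2.COLOR_RGB2GRAY).astype(np.float32),(0,0),.6)
    a=np.array(a,float);b=np.array(b,float);t=(b-a)/np.linalg.norm(b-a);nn=np.array([-t[1],t[0]])
    s=np.arange(-half,half+.01,.2);o=[]
    for f in np.linspace(.05,.95,40):
        q=a+(b-a)*f+s[:,None]*nn
        v=cv2.remap(g,q[:,0].astype(np.float32)[None],q[:,1].astype(np.float32)[None],1)[0]
        w=np.clip(v.max()*.93-v,0,None)**2;o.append(a+(b-a)*f+nn*(w@s/w.sum()))
    return np.array(o)
E
python3 - <<'E'
from h import *
P=camera_params('scene');im=cv2.imread('pics/c3.png')[:,:,::-1].copy()
cv2.imwrite('pics/c3z.png',cv2.resize(im[180:270,360:480],None,fx=6,fy=6,interpolation=2)[:,:,::-1])
sc=score(P,im,(433.5,214),(412,246));w=onz(P,sc,.007);p,n,r=fitline(w);print(p,n,r,np.polyval(p,[.47,.58])-(.20937+.021866*np.array([.47,.58])))
P=pickle.load(open('w3.pkl','rb')) if 0 else None
E
```

```text
[-0.00518518  0.16942108] 40 0.0005194866525931747 [-0.05266297 -0.0556386 ]
```

View pics/c3z.png

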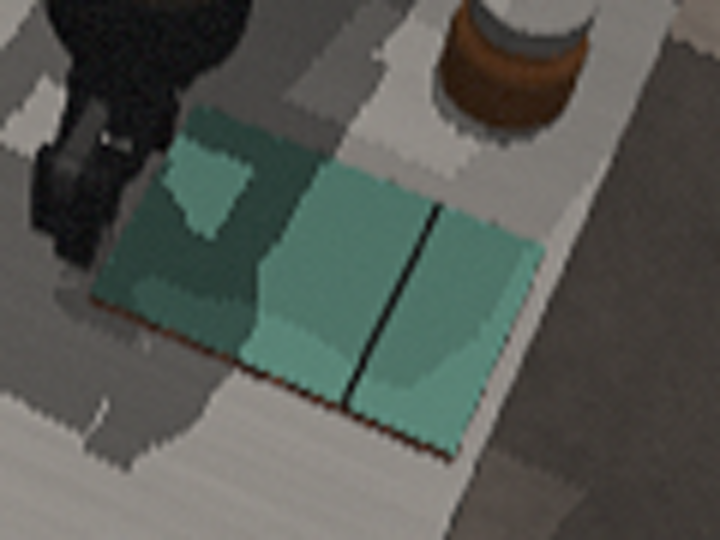

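```bash
python3 - <<'E'
from h import *
P=camera_params('scene');im=cv2.imread('pics/c3.png')[:,:,::-1].copy()
sc=score(P,im,(432.4,213.8),(417.4,247.6));w=onz(P,sc,.007);p,n,r=fitline(w);print(w[[0,-1]],p,n,r)
for k in('scene0','c3'):
  e=edgepts(P,cv2.imread(f'pics/{k}.png')[:,:,::-1].copy(),(464,198.5),(405,332),n=60,half=4,sign=1);we=onz(P,e[:,:2],0);pe,n,r=fitline(we);print(pe,n,r,np.polyval(p,[.47,.58])-np.polyval(pe,[.47,.58]))
E
```

```text
[[0.46891037 0.16623593 0.007     ]
 [0.56430702 0.16852275 0.007     ]] [0.02059143 0.15664947] 40 0.00015888303622563134
[0.02189082 0.20906694] 59 0.00025909995822895045 [-0.05302819 -0.05317112]
[0.02190106 0.20910224] 60 0.0003182227247864376 [-0.05306829 -0.05321235]
```

step_arm:
  targets:
    - {"x": 0, "y": 0, "z": -1.2, "ax": 0, "ay": 0, "az": 0, "grip": 0.4}
    - {"x": 0, "y": 0, "z": -2.4, "ax": 0, "ay": 0, "az": 0, "grip": 0.4}
    - {"x": 0, "y": 0, "z": -3.6, "ax": 0, "ay": 0, "az": 0, "grip": 0.4}
    - {"x": 0, "y": 0, "z": -4.5, "ax": 0, "ay": 0, "az": 0, "grip": 0.4}
    - {"x": 0, "y": 0, "z": -4.9, "ax": 0, "ay": 0, "az": 0, "grip": 0.4}

```text
time: 7.12
tool_pos: [0.5197, 0.0983, -0.0027]
tool_rot: [0.506, 0.494, 0.506, -0.494]
wrist_force: [0.0, -1.9, 0.2]
finger_gap: 0.0598
```

```bash
python3 - <<'E'
from h import *
plan([.52,.1025,-.0026],.0219)
P=camera_params('scene');im=camera('scene');cv2.imwrite('pics/c4.png',im[:,:,::-1])
cv2.imwrite('pics/c4z.png',cv2.resize(im[180:280,370:490],None,fx=6,fy=6,interpolation=2)[:,:,::-1])
a,b=proj(P,[[.468,.2165,.007],[.574,.219,.007]]);print(a,b)
sc=score(P,im,a,b);w=onz(P,sc,.007);p,n,r=fitline(w);print(w[[0,-1]],p,n,r,np.polyval(p,[.467,.573])-np.polyval([.0219,.2091],[.467,.573]))
E
```

```text
7.125 [ 0.5197  0.0983 -0.0027] gap 0.0598 F [ 0.  -1.9  0.2]
toolyaw 1.36
shift cm [-0.01  0.04 -0.41] rot [ 0.0019 -0.0004 -0.0001]
[451.8063463 223.9753052] [436.54091696 258.46852755]
[[0.4735687  0.21439588 0.007     ]
 [0.56900097 0.21738252 0.007     ]] [0.02562486 0.2023385 ] 40 0.0001457336633561524 [-0.00502199 -0.00462716]
```

View pics/c4z.png

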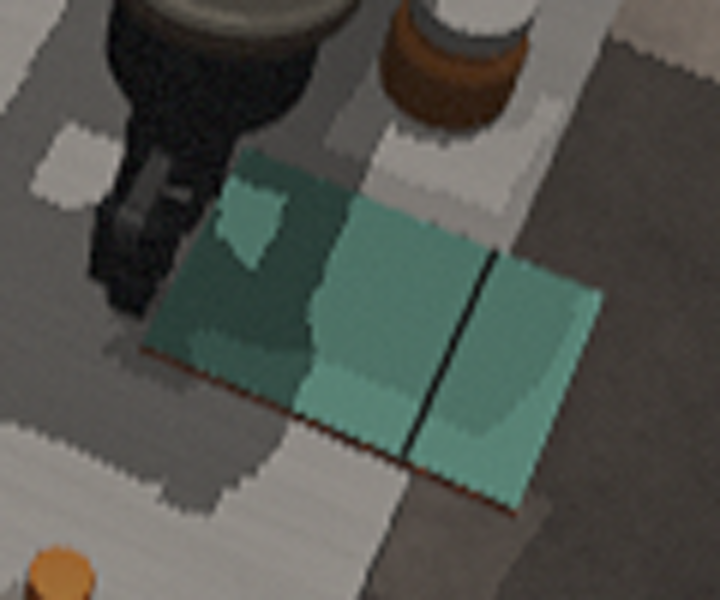

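step_arm:
  targets:
    - {"x": 0, "y": 0, "z": -0.25, "ax": 0, "ay": 0, "az": 0, "grip": 0.4}
    - {"x": 0, "y": 0, "z": -0.43, "ax": 0, "ay": 0, "az": 0, "grip": 0.4}
    - {"x": 0, "y": 0, "z": -0.43, "ax": 0, "ay": 0, "az": 0, "grip": 0.4}

```text
time: 7.55
tool_pos: [0.5195, 0.1028, -0.0027]
tool_rot: [0.506, 0.494, 0.506, -0.494]
wrist_force: [-0.1, 0.5, 0.3]
finger_gap: 0.0595
```

```bash
python3 - <<'E'
from h import *
plan([.52,.1025,-.0026],.0219)
P=camera_params('scene');im=camera('scene')
a,b=proj(P,[[.468,.2190,.007],[.574,.2215,.007]])
sc=score(P,im,a,b);w=onz(P,sc,.007);p,n,r=fitline(w);print(w[[0,-1]],p,n,r,np.polyval(p,[.467,.573])-np.polyval([.0219,.2091],[.467,.573]))
P=camera_params('side');im=camera('side')
cv2.imwrite('pics/s5.png',cv2.resize(im[90:200,180:380],None,fx=4,fy=4,interpolation=2)[:,:,::-1])
E
```

```text
7.55 [ 0.5195  0.1028 -0.0027] gap 0.0595 F [-0.1  0.5  0.3]
toolyaw 1.35
shift cm [-0.01  0.05  0.03] rot [ 0.0017 -0.0007 -0.    ]
[[0.47357866 0.21947205 0.007     ]
 [0.56897732 0.22090521 0.007     ]] [0.02195439 0.20895069] 40 0.0001737924783594899 [-0.00012391 -0.00011815]
```

View pics/s5.png

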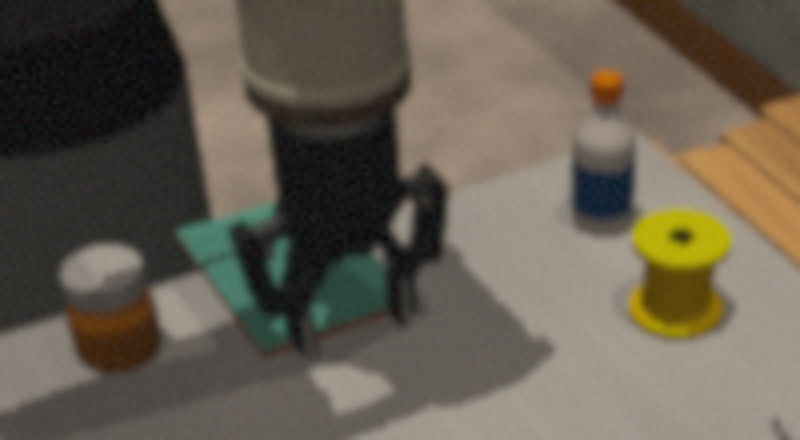

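step_arm:
  targets:
    - {"x": 0, "y": 0, "z": 1.5, "ax": 0, "ay": 0, "az": 0, "grip": 0.4}
    - {"x": 0, "y": 0, "z": 3, "ax": 0, "ay": 0, "az": 0, "grip": 0.4}
    - {"x": -4, "y": 0, "z": 3, "ax": 0, "ay": 0, "az": 0, "grip": 0.4}
    - {"x": -9, "y": 0, "z": 3, "ax": 0, "ay": 0, "az": 0, "grip": 0.4}
    - {"x": -14, "y": 0, "z": 3, "ax": 0, "ay": 0, "az": 0, "grip": 0.4}

```text
time: 8.28
tool_pos: [0.5201, 0.0715, 0.1389]
tool_rot: [0.505, 0.494, 0.506, -0.494]
wrist_force: [1.5, -0.1, 0.1]
finger_gap: 0.0593
```

step_arm:
  targets:
    - {"x": -3, "y": 0, "z": -3, "ax": 0, "ay": 0, "az": 0, "grip": 0.4}
    - {"x": -6, "y": 0, "z": -7, "ax": 0, "ay": 0, "az": 0, "grip": 0.4}
    - {"x": -6, "y": 0, "z": -7, "ax": 0, "ay": 0, "az": 0, "grip": 0.4}
    - {"x": -6, "y": 0, "z": -7, "ax": 0, "ay": 0, "az": 0, "grip": 0.4}

```text
time: 8.78
tool_pos: [0.5183, 0.1405, 0.1982]
tool_rot: [0.505, 0.494, 0.506, -0.495]
wrist_force: [0.1, 0.1, -0.5]
finger_gap: 0.0601
```

```bash
python3 - <<'E'
from h import *
import pickle
plan([.52,.1025,.2],.0219)
P=camera_params('wrist');im=camera('wrist');cv2.imwrite('pics/w6.png',im[:,:,::-1]);pickle.dump(P,open('w6.pkl','wb'))
print(proj(P,[[.466,.2193,.007],[.574,.2217,.007],[.4,.2179,0],[.64,.2231,0]]))
im=camera('scene');cv2.imwrite('pics/c6.png',im[:,:,::-1])
P=camera_params('scene')
a,b=proj(P,[[.468,.2190,.007],[.574,.2215,.007]])
sc=score(P,im,a,b);w=onz(P,sc,.007);p,n,r=fitline(w);print(p,n,r,np.polyval(p,[.467,.573])-np.polyval([.0219,.2091],[.467,.573]))
im=camera('side');cv2.imwrite('pics/s6.png',cv2.resize(im[90:200,180:380],None,fx=4,fy=4,interpolation=2)[:,:,::-1])
E
```

```text
8.775 [0.5183 0.1405 0.1982] gap 0.0601 F [ 0.1  0.1 -0.5]
toolyaw 1.29
shift cm [-0.18  0.08  3.8 ] rot [ 0.0005 -0.0002  0.0008]
[[268.84611687  88.2559083 ]
 [384.34833315  88.31825087]
 [200.86455915  88.45368501]
 [452.19695634  88.73563683]]
[0.02147154 0.20917196] 40 0.00016145357734802774 [-0.00012813 -0.00017354]
```

View pics/w6.png

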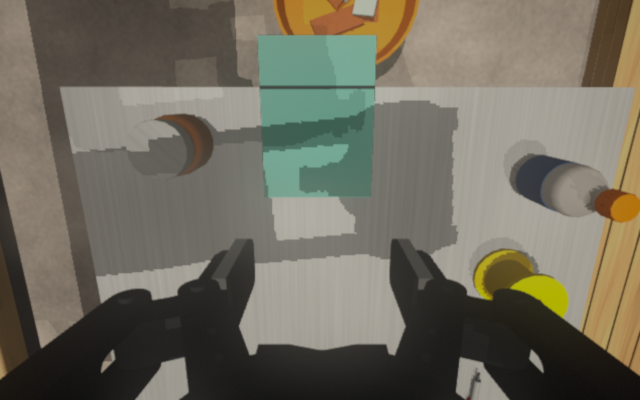

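View pics/c6.png

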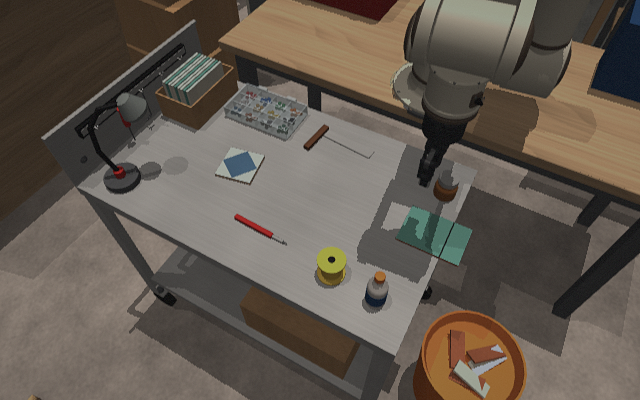

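```bash
python3 - <<'E'
from h import *
import pickle
P=pickle.load(open('w6.pkl','rb'));im=cv2.imread('pics/w6.png')[:,:,::-1].copy()
w=onz(P,score(P,im,(261,87.5),(375,87.5)),.007);p,_,r=fitline(w);print(p,r)
for a,b in(((90,88),(250,88)),((390,88),(600,88))):
    e=edgepts(P,im,a,b,half=5);we=onz(P,e[:,:2],0);q,n,r=fitline(we);print(q,n,r,np.polyval(p,[.466,.574])-np.polyval(q,[.466,.574]))
E
```

```text
[0.02404939 0.20927961] 4.105246148902139e-05
[0.02253252 0.21074722] 40 0.00018804340538139028 [-0.00076075 -0.00059693]
[0.02337211 0.21025494] 40 0.00016391532747675165 [-0.00065971 -0.00058656]
```

Both views put the score line within 1 mm of the edge, and the robot is clear of everything, so I'm handing the job in.

```bash
python3 -c "
from plant import *
print(finish_job(),state()['time'])"
```

```text
the job is handed in; nothing more can be done
the job is handed in; nothing more can be done
```

The tile is in place: its score line lies over the cart's open edge along its whole length, with the offcut sticking out beyond. I pushed it about 210 mm with both fingertips against its rear edge, which also squared it to the cart, then backed off, lifted clear and handed in at about 9 s of the 43 s allowed.

- **Score line against the edge:** after release, the scene camera put both ends of the line about 0.1–0.2 mm inside the edge. The wrist camera put them about 0.6–0.8 mm inside. The two disagree by roughly 0.5 mm, which is within the 2 mm calibration and well inside the 5 mm tolerance.
- **Flatness:** the tile looks flat and at rest in the last pictures; I didn't measure its tilt separately.
- **Other objects:** the jar, spool, glue, square, scriber, coaster and organizer look unmoved in the last scene picture; I compared them by eye only.
- **Forces:** while finding the fingertip height I pressed the cart top with up to about 20 N through the fingertips, well away from the tile. While pushing, the wrist force read only about 1–2 N at the end of each move.

No check failed.

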